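# Stand the spatulas in the sterilising stand

### The arm

A 6-joint arm with a two-finger parallel gripper is mounted at the origin on the work surface. World frame = base frame: x ahead of the robot, y to its left, z up, the work surface at z = 0. Lengths are in m, angles in rad, forces in N, time in s.
With the tool pointing down it reaches from about 0.25 to 0.725 m from the base axis. Payload 4 kg.
Tool frame: the origin (TCP) lies on the centre line of the jaws, within the pads' length; the fingertips stand ahead of it and the grasp point (between the pads) lies 11 mm behind it (bot.tip_extent is the z of the fingertips in the tool frame, in m); z points along the fingers, y is the direction in which the jaws open and shut (so a half turn about z gives the same grasp; the last joint's range is limited). The gripper opens to 85 mm and grips with 20 to 120 N. Pads are 22 mm wide; open, the fingers measure 114 mm over their backs; the gripper's body (76 mm by 85 mm) begins 54 mm behind the grasp point. The pads swing forward as they close: fully open they stand 13 mm farther back than shut.
Start: joints at [1.181, 0.241, 0.005, 1.335, 0, 1.571], TCP at [0.19, 0.462, 0.239] pointing down, gripper open.
Joint ranges: [-2.72, 2.72], [-1.05, 1.87], [-1.09, 1.28], [-1.99, 2.15], [-1.42, 1.44], [-3.14, 3.14]. Speed limits (rad/s): [2.79, 2.79, 3.14, 3.14, 3.14, 3.14].

### API

Orientations are given as a unit quaternion [x, y, z, w].
In Python, from workcell import bot gives the robot as it stands.
- The arm moves only by the shell command python3 -m jog 'ROWS'. ROWS is JSON, a list that holds one entry, the list of rows, each a list of 7 numbers: the shift along the world's x, y, z in m, then the turn, a rotation vector about the world's x, y, z in degrees, then the closure in counts, from 0 (fully open) to 255 (shut). In form: [[[tx, ty, tz, ax, ay, az, fingers], ...]]. A call has 1 to 10 rows; each row is the pose to reach, as a shift and turn from the pose commanded when the call began; what a row does not reach only later rows make up. A row lasts 1/12 s, in which the tool goes at most 41.7 mm and 7.16 degrees, less where a joint would pass 70% of its speed; a pose out of reach is approached as far as the arm can. A call with a gripper value outside its range is refused whole. The fingers move at their own pace and stop on an object; the grip force is fixed at half the most. Time passes only in rows, so rows that repeat a pose let the fingers close. It gives the time, the measured TCP pose, the force and the opening at its end, in the units of the state.
- bot.get_obs(): the state, without advancing time (a new reading comes with each control period).
- bot.camera(name): name is "scene" or "top" or "wrist"; returns the picture (400x640x3 uint8, blue, green, red); there is no depth.
- bot.camera_model(name): a dict with "K" (3x3 intrinsics, pixels), "T" (4x4, takes a point from camera to world coordinates). Camera axes: x right, y down, z forward; pixel columns grow to the right and rows downward; lengths in m; the calibration is good to about 2 mm. A picture is of the moment at which its call begins: read the wrist's pose just before it. camera_model takes no time and is no camera call; for the wrist camera it gives the pose at the moment of the call.
- bot.job_done(): hands the job in, once; it reports no verdict.
The state is a dict: "clock": time; "joint_pos": joint angles; "joint_vel": joint speeds; "tau": joint torques, N m; "eef_pos": TCP position; "tool_rot": TCP orientation; "ft_force": force on the tool from outside, world axes, zero at the start; "ft_torque": the same for the moment, N m; "grip_width": finger opening in m.
Only numpy, scipy, OpenCV 4.12 (cv2) and the standard library are available. Lean on these libraries where they do the work, as an engineer would, in place of code of your own. Each camera call takes 0.05 s, during which the arm holds its last target. There are 200 camera calls.

### The job

Take the two steel spatulas from the slanted yellow rest and stand them upright, blade down and handle up, one in each of the two open wells of the steel sterilising stand. The floors of the wells sit at unknown depths: let each spatula down gently until you feel it stand on the floor, then let go; do not drop it in and do not ram it. Leave the glass rod in the rest and everything else on the bench as it is.

Things in the scene. Friction and masses are not known exactly. Their poses are not given: they have to be found in the camera images.
- spatula1: One of two identical steel spatulas, 160 mm long, 50-90 g: flat blade 14 (y) x 6 (x) mm, 52 mm long, then a round handle 14 mm thick, 108 mm long. Origin: centre of the blade's end; z runs to the handle's end. Starts in a groove of the rest, blade down, z axis 35 deg from vertical, tipped to the rest's -x side, y level. The top 53 mm of the handle stands clear of the board.
- spatula2: The other, identical spatula, in another groove. Same axes. Both have two thin dark bands round the handle just above the blade; their yaw with the rest is such that they lean sideways, more or less to the right as the robot sees it (towards -y).
- glass_rod: A plain round glass rod without blade, 160 mm long, 14 mm in diameter, leaning in the remaining groove at the same slant; origin at the centre of its lower end, z along it. It stays where it is.
- rest: Yellow plastic drying rest, fixed, 206 mm wide (y), 130 deep, 115 high. Origin: on the bench under it. A board slanted 35 deg from vertical faces +x and up, with a toe ledge and three grooves at y = -70, 0, 70 mm (ribs 8 mm high, 2.5 mm beside each item). The items' lower ends stand at x = 60, z = 30 mm; they rise towards -x. Lift them straight up or along their axis.
- stand: Fixed steel stand: three upright square sleeves in a row along its y, 80 mm apart, 110 mm high, on a plate 85 x 210 x 6 mm. Origin: on the bench under its middle. Each is a well 20 x 20 mm inside, walls 3 mm. Each has a firm floor at its own unseen height, 10 to 51 mm above the bench (59 to 100 mm below the mouth), to be felt for. Two wells are open, one is capped.
- well0 (a point): Centre of the mouth of the well at the stand's y = -80 mm, 110 mm above the bench; axes as the stand's.
- well1 (a point): Centre of the mouth of the middle well.
- well2 (a point): Centre of the mouth of the well at the stand's y = +80 mm.
- cap: Fixed steel cap, 32 x 32 x 6 mm with a knob (16 mm across, 20 mm above the rim in all), closing one of the three wells; origin at the centre of that well's mouth. That well is not to be used.
- dishes: Bystander: stack of three Petri dishes, 90 mm across, 50 mm high, between rest and stand; origin under its middle.
- marker: Bystander: a white marker pen with black cap, 140 mm long, 18 mm thick, lying between rest and stand; origin under its middle.
- phone: Bystander: phone lying on the bench, 150 x 72 x 9 mm, on the left; origin under its middle.
- tip_box: Bystander: pipette tip box 85 x 120 x 73 mm, on the right; origin under its middle.
- jar: Bystander: glass jar with foil cap, 74 mm across, 165 mm high, on the left; origin under its middle.
- dishes2: Bystander: stack of two Petri dishes, 90 mm across, 33 mm high, on the right; origin under its middle.
There are look-alikes about, which are no part of the job. Leave any red look-alike of the stand alone.

How it is judged:
At the end, for the whole second after the job is handed in: Each spatula stands released and at rest in an open well: blade end within 13 mm of the well's centre line and less than 58 mm above the bench, handle up, leaning less than 0.3 rad; the glass rod is within 20 mm of where it was (((horizontal distance between spatula1 and well0 below 0.013 m and z of spatula1 in the frame of stand below 0.058 m) or (horizontal distance between spatula1 and well1 below 0.013 m and z of spatula1 in the frame of stand below 0.058 m) or (horizontal distance between spatula1 and well2 below 0.013 m and z of spatula1 in the frame of stand below 0.058 m)) and angle between each of spatula1, spatula2's own z axis and vertical below 0.3 rad and linear speed of each of spatula1, spatula2 below 0.03 m/s and ((horizontal distance between spatula2 and well0 below 0.013 m and z of spatula2 in the frame of stand below 0.058 m) or (horizontal distance between spatula2 and well1 below 0.013 m and z of spatula2 in the frame of stand below 0.058 m) or (horizontal distance between spatula2 and well2 below 0.013 m and z of spatula2 in the frame of stand below 0.058 m)) and distance of glass_rod from where it was at the start of the episode below 0.02 m); the robot touches nothing.
It fails at once if a spatula is dropped into a well (it moves faster than 0.5 m/s with its blade end inside, a free fall of some 12 mm) ((horizontal distance between spatula1 and well0 below 0.02 m and z of spatula1 in the frame of stand below 0.108 m and linear speed of spatula1 above 0.5 m/s) or (horizontal distance between spatula1 and well1 below 0.02 m and z of spatula1 in the frame of stand below 0.108 m and linear speed of spatula1 above 0.5 m/s) or (horizontal distance between spatula1 and well2 below 0.02 m and z of spatula1 in the frame of stand below 0.108 m and linear speed of spatula1 above 0.5 m/s) or (horizontal distance between spatula2 and well0 below 0.02 m and z of spatula2 in the frame of stand below 0.108 m and linear speed of spatula2 above 0.5 m/s) or (horizontal distance between spatula2 and well1 below 0.02 m and z of spatula2 in the frame of stand below 0.108 m and linear speed of spatula2 above 0.5 m/s) or (horizontal distance between spatula2 and well2 below 0.02 m and z of spatula2 in the frame of stand below 0.108 m and linear speed of spatula2 above 0.5 m/s)).
It fails at once if a spatula is rammed against the stand with more than 45 N (contact force between any of spatula1, spatula2 and stand above 45 N).
It fails at once if the glass rod is moved by more than 20 mm (distance of glass_rod from where it was at the start of the episode above 0.02 m).
It fails at once if a bystander (dishes, marker, phone, tip box, jar) is moved by more than 30 mm (distance of any of dishes, marker, phone, tip_box, jar, dishes2 from where it was at the start of the episode above 0.03 m).
It also fails if it takes over 67 s, if anything falls off the work surface, if the arm or the gripper's body presses on something with over 40 N, if the wrist force passes 120 N, or if a joint passes its speed limit or range.

## Working session

There is one attempt and no reset: what is moved stays moved. The work goes in short steps, Python scripts to look and compute and a shell command to move; the robot and the scene stay as the last step left them, time stands still between calls to the robot, and variables do not carry over. Pictures are saved under pics/ and viewed, about 8 in all and at most 12, crops included, and the job is handed in when it is done.

```bash
mkdir -p pics; python3 - <<'E'
from workcell import bot
import cv2,numpy as np
np.set_printoptions(precision=4,suppress=True)
for n in("scene","top"):
    im=bot.camera(n);cv2.imwrite(f"pics/{n}0.png",im);m=bot.camera_model(n);print(n,m["K"],m["T"])
o=bot.get_obs();print(o,bot.tip_extent)
m=bot.camera_model("wrist");print(m)
E
```

```text
scene [[379.4082   0.     318.6926]
 [  0.     379.4082 196.7435]
 [  0.       0.       1.    ]] [[-0.1418  0.8476 -0.5114  1.0532]
 [ 0.9899  0.1201 -0.0754  0.0906]
 [-0.0025 -0.5169 -0.8561  0.9739]
 [ 0.      0.      0.      1.    ]]
top [[453.8734   0.     321.9484]
 [  0.     453.8734 203.7518]
 [  0.       0.       1.    ]] [[-0.0005 -0.9985  0.0542  0.4289]
 [-1.      0.     -0.0092  0.0187]
 [ 0.0092 -0.0542 -0.9985  1.5492]
 [ 0.      0.      0.      1.    ]]
{'clock': 0.1, 'joint_pos': array([ 1.181 ,  0.2414,  0.0039,  1.3352, -0.    ,  1.5708]), 'joint_vel': array([-0.0003, -0.0031,  0.0051,  0.0009, -0.0003, -0.0011]), 'tau': array([ -0.0007, -37.3138,  25.3011,   0.0108,  -0.0001,   0.    ]), 'eef_pos': array([0.1898, 0.462 , 0.2385]), 'tool_rot': array([ 0.1937,  0.9811, -0.0009, -0.0002]), 'ft_force': array([-0.1227,  1.2225, -0.6437]), 'ft_torque': array([0.0002, 0.0499, 0.0411]), 'grip_width': 0.08536127419990285} 0.008
{'K': array([[311.4297,   0.    , 321.9477],
       [  0.    , 311.4297, 199.133 ],
       [  0.    ,   0.    ,   1.    ]]), 'T': array([[ 0.3795,  0.8848,  0.2704,  0.1211],
       [ 0.9252, -0.3627, -0.1116,  0.4909],
       [-0.0007,  0.2925, -0.9563,  0.3732],
       [ 0.    ,  0.    ,  0.    ,  1.    ]])}
```

View pics/scene0.png

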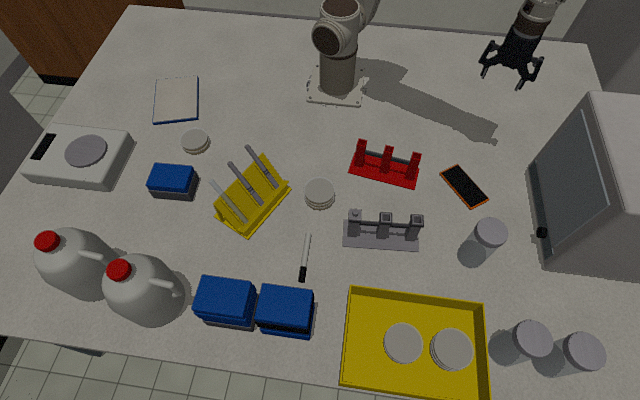

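View pics/top0.png

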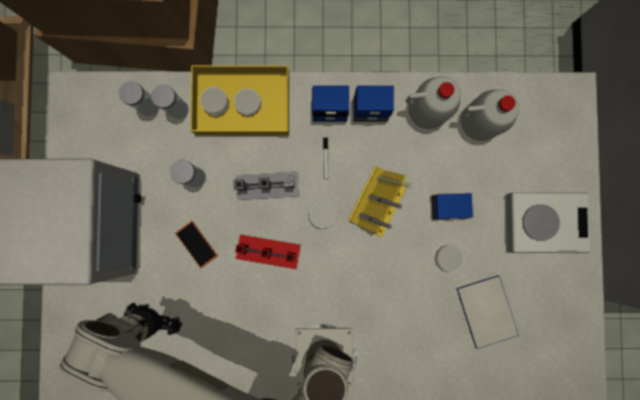

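The steel stand is at scene (384,230) and top (266,186). The red look-alike at scene (385,165) and top (268,252) stays alone. The yellow rest is at scene (250,192) and top (378,202); the yellow tray at scene (415,340) is not part of the job. Next I'll enlarge the rest and the stand.

```bash
python3 - <<'E'
import cv2,numpy as np
s=cv2.imread("pics/scene0.png");t=cv2.imread("pics/top0.png")
r=lambda im,x,y:cv2.resize(im[y:y+75,x:x+100],(400,300),interpolation=cv2.INTER_CUBIC)
cv2.imwrite("pics/crop1.png",np.vstack([np.hstack([r(s,205,140),r(s,335,185)]),np.hstack([r(t,335,165),r(t,220,155)])]))
E
```

```text
(no output)
```

View pics/crop1.png

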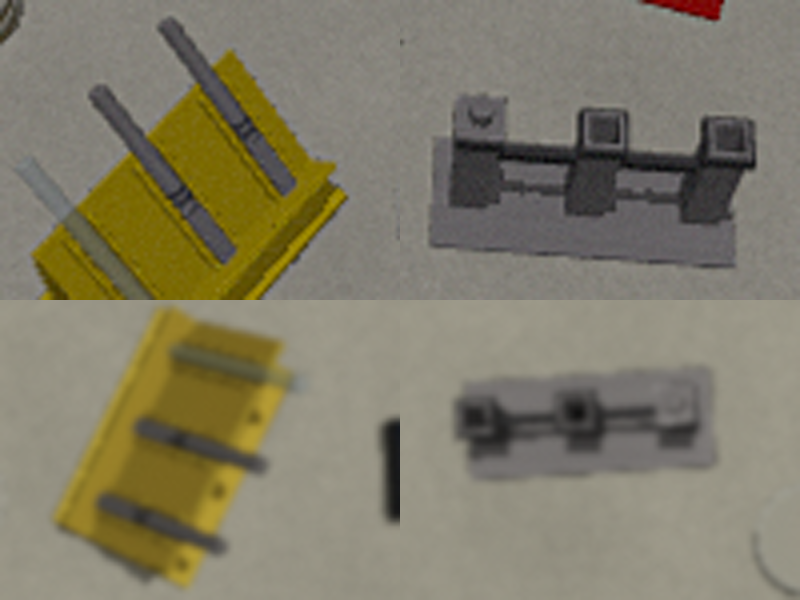

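Rest: the spatulas (grey, dark bands) are the two handles whose tips show at crop (98,92) and (168,25). The pale, bandless rod at (25,165) is the glass rod and stays. Stand: the -y sleeve is capped (crop (480,115)), while the middle (603,128) and +y (728,136) wells are open. Now I'll triangulate.

```bash
cat > h.py <<'E'
from workcell import bot
import cv2,numpy as np
from scipy.spatial.transform import Rotation as R
np.set_printoptions(precision=4,suppress=True)
def ray(m,p):
    d=np.linalg.solve(m["K"],np.array([p[0],p[1],1.]));d=m["T"][:3,:3]@d
    return m["T"][:3,3],d/np.linalg.norm(d)
def tri(rs):
    A=sum(np.eye(3)-np.outer(d,d) for o,d in rs);b=sum((np.eye(3)-np.outer(d,d))@o for o,d in rs)
    p=np.linalg.solve(A,b);return p,[round(1e3*np.linalg.norm(np.cross(p-o,d)),1) for o,d in rs]
def plane(r,z): o,d=r;return o+d*(z-o[2])/d[2]
def proj(m,P):
    c=np.linalg.inv(m["T"])@np.append(P,1);u=m["K"]@c[:3];return u[:2]/u[2]
E
python3 - <<'E'
from h import *
S,T=bot.camera_model("scene"),bot.camera_model("top")
f=lambda X,Y,ox,oy:((X+.5)/4-.5+ox,(Y+.5)/4-.5+oy)
pts={"w1":((603-400,128),(577-400,112)),"w2":((728-400,136),(477-400,115)),
"Atip":((166,24),(220,246)),"Btip":((97,91),(262,165)),"Gtip":((25,163),(300,84)),
"Ablade":((286,188),(103,200)),"Bblade":((225,256),(140,127))}
P={}
for k,(s,t) in pts.items():
    so=(335,185) if k[0]=="w" else (205,140); to=(220,155) if k[0]=="w" else (335,165)
    rs=[ray(S,f(*s,*so)),ray(T,f(*t,*to))]
    P[k],e=tri(rs);print(k,P[k],e)
    if k[0]=="w":print([plane(r,.11) for r in rs])
for a in"AB":
    d=P[a+"tip"]-P[a+"blade"];print(a,np.linalg.norm(d),d/np.linalg.norm(d))
E
```

```text
w1 [0.5741 0.1913 0.113 ] [np.float64(1.5), np.float64(1.5)]
[array([0.5723, 0.1931, 0.11  ]), array([0.5744, 0.1901, 0.11  ])]
w2 [0.5713 0.2697 0.1177] [np.float64(1.5), np.float64(1.5)]
[array([0.5669, 0.2729, 0.11  ]), array([0.5719, 0.2695, 0.11  ])]
Atip [ 0.4356 -0.2001  0.1625] [np.float64(0.7), np.float64(0.7)]
Btip [ 0.4973 -0.2322  0.163 ] [np.float64(1.3), np.float64(1.3)]
Gtip [ 0.5596 -0.2623  0.1635] [np.float64(0.9), np.float64(0.9)]
Ablade [ 0.4746 -0.1225  0.0331] [np.float64(1.2), np.float64(1.2)]
Bblade [ 0.536  -0.1546  0.0305] [np.float64(0.8), np.float64(0.8)]
A 0.15586344299701618 [-0.2504 -0.4979  0.8303]
B 0.1583985418139801 [-0.2443 -0.4903  0.8366]
```

```bash
python3 -m jog '[[[0.22,-0.69,0.04,0,0,-70,120],[0.22,-0.69,0.04,0,0,-70,120],[0.22,-0.69,0.04,0,0,-70,120],[0.22,-0.69,0.04,0,0,-70,120],[0.22,-0.69,0.04,0,0,-70,120],[0.22,-0.69,0.04,0,0,-70,120],[0.22,-0.69,0.04,0,0,-70,120],[0.22,-0.69,0.04,0,0,-70,120],[0.22,-0.69,0.04,0,0,-70,120],[0.22,-0.69,0.04,0,0,-70,120]]]'
```

```text
clock: 0.93
eef_pos: [0.3161, 0.0642, 0.2624]
tool_rot: [0.723, 0.691, 0.0, 0.0]
ft_force: [1.8, 0.5, 0.3]
grip_width: 0.0453
```

```bash
python3 -m jog '[[[0.094,-0.305,0,0,0,-24,120],[0.094,-0.305,0,0,0,-24,120],[0.094,-0.305,0,0,0,-24,120],[0.094,-0.305,0,0,0,-24,120],[0.094,-0.305,0,0,0,-24,120],[0.094,-0.305,0,0,0,-24,120],[0.094,-0.305,0,0,0,-24,120],[0.094,-0.305,0,0,0,-24,120]]]' && python3 -m jog '[[[0.01,0,0,31.3,-15.7,0,120],[0.01,0,0,31.3,-15.7,0,120],[0.01,0,0,31.3,-15.7,0,120],[0.01,0,0,31.3,-15.7,0,120],[0.01,0,0,31.3,-15.7,0,120],[0.01,0,0,31.3,-15.7,0,120],[0.01,0,0,31.3,-15.7,0,120]]]'; python3 - <<'E'
from h import *
m=bot.camera_model("wrist");im=bot.camera("wrist");o=bot.get_obs()
M=R.from_quat(o["tool_rot"]).as_matrix();print(o["eef_pos"],M,o["joint_pos"])
u=np.array([-.257,-.513,.819])
for p in[(.4356,-.2001,.1625),(.4973,-.2322,.163)]:
    for s in(0,.038):
        q=proj(m,np.array(p)-s*u);cv2.circle(im,tuple(int(v) for v in q),3,(0,0,255),1)
cv2.imwrite("pics/w1.png",im)
E
```

```text
clock: 1.6
eef_pos: [0.4107, -0.2424, 0.2616]
tool_rot: [0.85, 0.526, -0.0, 0.0]
ft_force: [0.3, 0.4, 0.4]
grip_width: 0.0453
clock: 2.18
eef_pos: [0.4195, -0.2398, 0.2606]
tool_rot: [0.811, 0.501, 0.256, -0.158]
ft_force: [-0.2, 0.8, 0.5]
grip_width: 0.0453
[ 0.4201 -0.2392  0.2616] [[ 0.3642  0.8954  0.2563]
 [ 0.7342 -0.4453  0.5124]
 [ 0.5729  0.0015 -0.8196]] [-0.8481  0.3488  0.0639  1.5422  0.5599  1.1096]
```

View pics/w1.png

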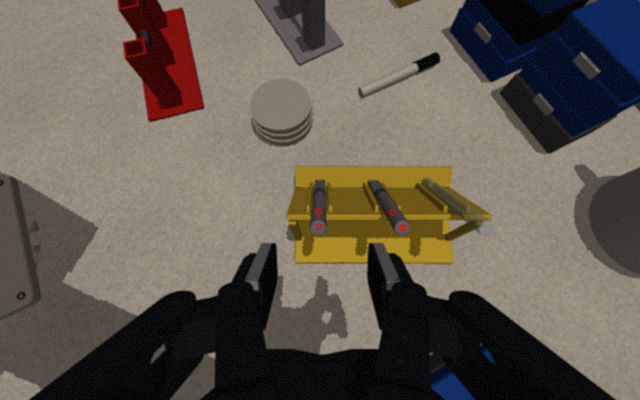

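```bash
python3 -m jog '[[[0.0075,0.0245,-0.0745,0,0,0,120],[0.0075,0.0245,-0.0745,0,0,0,120],[0.012,0.033,-0.088,0,0,0,120],[0.016,0.042,-0.102,0,0,0,120],[0.021,0.051,-0.116,0,0,0,120],[0.025,0.0594,-0.130,0,0,0,120],[0.025,0.0594,-0.130,0,0,0,120]]]' && python3 -m jog '[[[0,0,0,0,0,0,255],[0,0,0,0,0,0,255],[0,0,0,0,0,0,255],[0,0,0,0,0,0,255],[0,0,0,0,0,0,255],[0,0,0,0,0,0,255],[0,0,0,0,0,0,255]]]'
```

```text
clock: 2.82
eef_pos: [0.4451, -0.1761, 0.1312]
tool_rot: [0.809, 0.505, 0.255, -0.159]
ft_force: [-0.0, 0.6, -0.8]
grip_width: 0.0449
clock: 3.4
eef_pos: [0.4462, -0.1801, 0.1337]
tool_rot: [0.81, 0.503, 0.258, -0.156]
ft_force: [-0.2, 0.7, 7.1]
grip_width: 0.0124
```

```bash
python3 -m jog '[[[-0.005,-0.010,0.016,0,0,0,255],[-0.010,-0.020,0.032,0,0,0,255],[-0.02,-0.04,0.064,0,0,0,255],[-0.03,-0.06,0.1,0,0,0,255],[-0.03,-0.06,0.14,0,0,0,255],[-0.03,-0.06,0.165,0,0,0,255],[-0.03,-0.06,0.165,0,0,0,255]]]' && python3 -m jog '[[[0,0,0,-31.3,15.7,0,255],[0,0,0,-31.3,15.7,0,255],[0,0,0,-31.3,15.7,0,255],[0,0,0,-31.3,15.7,0,255],[0,0,0,-31.3,15.7,0,255],[0,0,0,-31.3,15.7,0,255],[0,0,0,-31.3,15.7,0,255]]]'; python3 - <<'E'
from h import *
o=bot.get_obs();M=R.from_quat(o["tool_rot"]).as_matrix();print(o["eef_pos"],M,o["joint_pos"],o["ft_force"])
for n in("scene","top","wrist"):
    cv2.imwrite(f"pics/{n}2.png",bot.camera(n))
a=cv2.imread("pics/wrist2.png");b=cv2.imread("pics/scene2.png")[40:240,160:400]
cv2.imwrite("pics/c2.png",np.hstack([cv2.resize(a,(480,300)),cv2.resize(b,(320,300))]))
E
```

```text
clock: 3.98
eef_pos: [0.4166, -0.2421, 0.303]
tool_rot: [0.81, 0.504, 0.258, -0.152]
ft_force: [0.3, -0.9, 0.4]
grip_width: 0.0122
clock: 4.57
eef_pos: [0.4157, -0.2382, 0.2969]
tool_rot: [0.849, 0.529, 0.0, -0.0]
ft_force: [0.1, 0.2, -0.3]
grip_width: 0.0126
[ 0.4157 -0.2382  0.2969] [[ 0.4408  0.8976 -0.0001]
 [ 0.8976 -0.4408  0.0011]
 [ 0.0009 -0.0006 -1.    ]] [-0.5209  0.1818  0.0793  1.469   0.0009  1.5064] [ 0.093   0.1607 -0.3134]
```

View pics/c2.png

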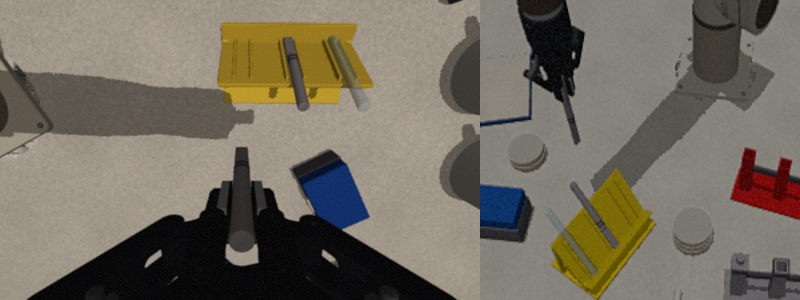

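```bash
python3 -m jog '[[[0.155,0.45,0,0,0,26,255],[0.155,0.45,0,0,0,26,255],[0.155,0.45,0,0,0,26,255],[0.155,0.45,0,0,0,26,255],[0.155,0.45,0,0,0,26,255],[0.155,0.45,0,0,0,26,255],[0.155,0.45,0,0,0,26,255],[0.155,0.45,0,0,0,26,255],[0.155,0.45,0,0,0,26,255],[0.155,0.45,0,0,0,26,255]]]' && python3 -m jog '[[[0.02,0.06,0,0,0,0,255],[0.02,0.06,0,0,0,0,255],[0.02,0.06,0,0,0,0,255],[0.02,0.06,0,0,0,0,255]]]'; python3 - <<'E'
from h import *
o=bot.get_obs();M=R.from_quat(o["tool_rot"]).as_matrix();print(o["eef_pos"],M,o["joint_pos"],o["ft_force"])
np.savez("pics/m3.npz",T=bot.camera_model("wrist")["T"])
for n in("scene","wrist"): cv2.imwrite(f"pics/{n}3.png",bot.camera(n))
a=cv2.imread("pics/wrist3.png");b=cv2.imread("pics/scene3.png")[150:250,330:450]
cv2.imwrite("pics/c3.png",np.hstack([cv2.resize(a[30:330,220:420],(400,600),interpolation=2),cv2.resize(b,(400,333),interpolation=2) if 0 else cv2.copyMakeBorder(cv2.resize(b,(400,333),interpolation=2),0,267,0,0,0)]))
E
```

```text
clock: 5.55
eef_pos: [0.5519, 0.1547, 0.2966]
tool_rot: [0.71, 0.704, -0.0, -0.0]
ft_force: [1.2, -0.4, 0.2]
grip_width: 0.0126
clock: 5.88
eef_pos: [0.5716, 0.2141, 0.2955]
tool_rot: [0.709, 0.705, -0.001, -0.001]
ft_force: [-0.6, 0.0, -1.2]
grip_width: 0.0123
[0.5716 0.2141 0.2955] [[ 0.006   1.     -0.0027]
 [ 1.     -0.006  -0.0009]
 [-0.0009 -0.0027 -1.    ]] [0.3584 0.4626 0.4683 1.5794 0.0001 1.9352] [-0.6255  0.0311 -1.1853]
```

View pics/c3.png

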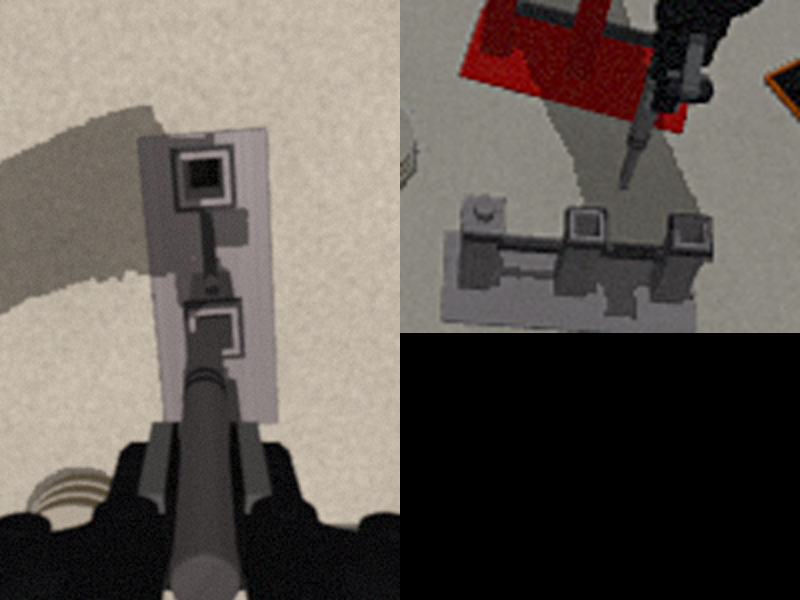

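```bash
python3 - <<'E'
from h import *
S=bot.camera_model("scene");W=bot.camera_model("wrist");W["T"]=np.load("pics/m3.npz")["T"]
print(W["T"])
f=lambda X,Y:((X+.5)/2-.5+220,(Y+.5)/2-.5+30)
g=lambda X,Y:((X-400+.5)/3.333-.5+330,(Y+.5)/3.33-.5+150)
for k,p in dict(w2=(204.5,179),w1=(213.5,327.5)).items(): print(k,plane(ray(W,f(*p)),.11))
print("scene",plane(ray(S,g(690,235)),.11),plane(ray(S,g(586,224)),.11))
z=.2955-.122
rb=ray(W,f(206.5,317));rs=ray(S,g(625,188))
print("blade",plane(rb,z),plane(rs,z),tri([rb,rs]))
for q in((.5716,.2141,z),):print(proj(W,q),proj(S,q))
E
```

```text
[[ 1.     -0.0049 -0.0025  0.5722]
 [-0.0055 -0.9565 -0.2915  0.2889]
 [-0.001   0.2915 -0.9566  0.4302]
 [ 0.      0.      0.      1.    ]]
w2 [0.5719 0.2746 0.11  ]
w1 [0.5763 0.1976 0.11  ]
scene [0.5715 0.273  0.11  ] [0.5732 0.1934 0.11  ]
blade [0.5725 0.2204 0.1735] [0.5747 0.2124 0.1735] (array([0.5711, 0.2158, 0.1644]), [np.float64(2.6), np.float64(2.6)])
[321.9704 195.3733] [397.9103 205.1013]
```

```bash
python3 -m jog '[[[-0.0005,0.03,0,0,0,0,255],[-0.0005,0.0575,0,0,0,0,255],[-0.0005,0.0575,-0.02,0,0,0,255],[-0.0005,0.0575,-0.04,0,0,0,255],[-0.0005,0.0575,-0.048,0,0,0,255],[-0.0005,0.0575,-0.048,0,0,0,255],[-0.0005,0.0575,-0.048,0,0,0,255]]]'; python3 - <<'E'
from h import *
o=bot.get_obs();print(o["eef_pos"],o["ft_force"])
W=bot.camera_model("wrist");np.savez("pics/m4.npz",T=W["T"])
for n in("scene","wrist"): cv2.imwrite(f"pics/{n}4.png",bot.camera(n))
P=o["eef_pos"]-[0,0,.122]
print([proj(W,P+d) for d in([0,0,0],[0,0,.16])],proj(W,[.5719,.2735,.11]),proj(bot.camera_model("scene"),P))
a=cv2.imread("pics/wrist4.png");b=cv2.imread("pics/scene4.png")[180:240,390:440]
cv2.imwrite("pics/c4.png",np.hstack([cv2.resize(a[150:250,280:360],(400,500),interpolation=2),cv2.copyMakeBorder(cv2.resize(b,(400,480),interpolation=2),0,20,0,0,0)]))
E
```

```text
clock: 6.57
eef_pos: [0.5706, 0.2703, 0.2496]
tool_rot: [0.71, 0.704, -0.0, -0.0]
ft_force: [0.1, 0.3, 0.2]
grip_width: 0.0125
[0.5706 0.2703 0.2496] [0.0954 0.3036 0.1966]
[array([321.6486, 195.4592]), array([321.6969, 317.3915])] [323.0205 186.6753] [417.1229 216.5313]
```

View pics/c4.png

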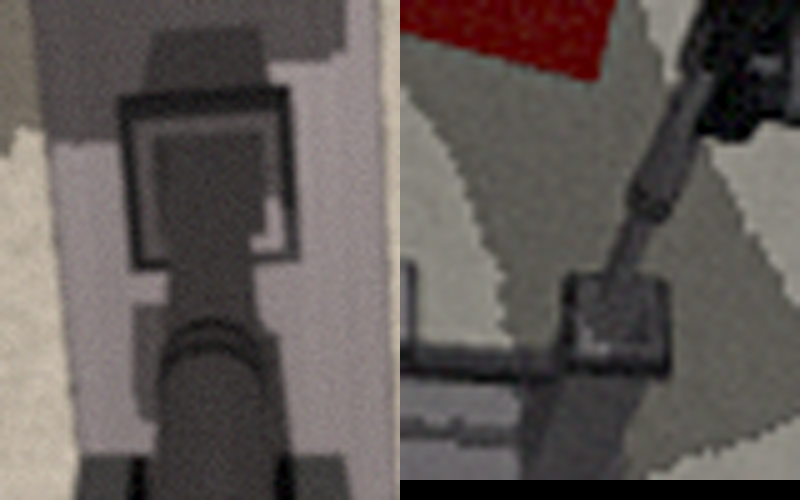

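```bash
python3 -m jog '[[[0.0005,0.0025,0,0,0,0,255],[0.0005,0.0025,-0.005,0,0,0,255],[0.0005,0.0025,-0.01,0,0,0,255],[0.0005,0.0025,-0.014,0,0,0,255],[0.0005,0.0025,-0.018,0,0,0,255],[0.0005,0.0025,-0.022,0,0,0,255],[0.0005,0.0025,-0.026,0,0,0,255],[0.0005,0.0025,-0.03,0,0,0,255],[0.0005,0.0025,-0.03,0,0,0,255]]]' && python3 -m jog '[[[0,0,-0.004,0,0,0,255],[0,0,-0.008,0,0,0,255],[0,0,-0.012,0,0,0,255],[0,0,-0.016,0,0,0,255],[0,0,-0.02,0,0,0,255],[0,0,-0.024,0,0,0,255],[0,0,-0.024,0,0,0,255]]]'; python3 - <<'E'
from h import *
o=bot.get_obs();print(o["eef_pos"],o["ft_force"],o["ft_torque"])
E
```

```text
clock: 7.42
eef_pos: [0.5706, 0.2742, 0.218]
tool_rot: [0.709, 0.705, -0.001, -0.0]
ft_force: [0.3, -0.1, -0.1]
grip_width: 0.0124
clock: 8.0
eef_pos: [0.5706, 0.2742, 0.194]
tool_rot: [0.709, 0.705, -0.001, -0.0]
ft_force: [-0.3, -0.2, -0.5]
grip_width: 0.0126
[0.5706 0.2742 0.194 ] [-0.3321 -0.1715 -0.4891] [ 0.0032  0.0173 -0.0214]
```

```bash
python3 -m jog '[[[0,0,-0.002,0,0,0,255],[0,0,-0.004,0,0,0,255],[0,0,-0.006,0,0,0,255],[0,0,-0.008,0,0,0,255],[0,0,-0.010,0,0,0,255],[0,0,-0.012,0,0,0,255],[0,0,-0.014,0,0,0,255],[0,0,-0.016,0,0,0,255]]]'
```

```text
clock: 8.67
eef_pos: [0.5711, 0.2744, 0.1791]
tool_rot: [0.709, 0.705, 0.0, 0.0]
ft_force: [0.6, 0.5, -1.3]
grip_width: 0.0127
```

```bash
python3 -m jog '[[[0,0,-0.001,0,0,0,255],[0,0,-0.003,0,0,0,255],[0,0,-0.004,0,0,0,255],[0,0,-0.005,0,0,0,255],[0,0,-0.006,0,0,0,255]]]'
```

```text
clock: 9.08
eef_pos: [0.5711, 0.2745, 0.1732]
tool_rot: [0.709, 0.705, 0.0, 0.0]
ft_force: [-0.0, -0.0, -1.1]
grip_width: 0.0125
```

```bash
python3 -m jog '[[[0,0,-0.0015,0,0,0,255],[0,0,-0.003,0,0,0,255],[0,0,-0.0045,0,0,0,255],[0,0,-0.006,0,0,0,255],[0,0,-0.006,0,0,0,255]]]'
```

```text
clock: 9.5
eef_pos: [0.5709, 0.2744, 0.1668]
tool_rot: [0.709, 0.705, -0.0, -0.0]
ft_force: [-0.6, 0.9, -1.4]
grip_width: 0.0123
```

```bash
python3 -m jog '[[[0,0,-0.001,0,0,0,255],[0,0,-0.002,0,0,0,255],[0,0,-0.003,0,0,0,255],[0,0,-0.004,0,0,0,255],[0,0,-0.004,0,0,0,255]]]'
```

```text
clock: 9.92
eef_pos: [0.571, 0.2744, 0.163]
tool_rot: [0.709, 0.705, -0.0, -0.0]
ft_force: [-0.7, 0.2, -0.4]
grip_width: 0.0127
```

```bash
cat > ok.py <<'E'
from h import *
f=bot.get_obs()["ft_force"]; raise SystemExit(int(np.linalg.norm(f)>4))
E
python3 -m jog '[[[0,0,-0.001,0,0,0,255],[0,0,-0.002,0,0,0,255],[0,0,-0.003,0,0,0,255],[0,0,-0.004,0,0,0,255],[0,0,-0.004,0,0,0,255]]]' && python3 ok.py && python3 -m jog '[[[0,0,-0.001,0,0,0,255],[0,0,-0.002,0,0,0,255],[0,0,-0.003,0,0,0,255],[0,0,-0.004,0,0,0,255],[0,0,-0.004,0,0,0,255]]]' && python3 ok.py && python3 -m jog '[[[0,0,-0.001,0,0,0,255],[0,0,-0.002,0,0,0,255],[0,0,-0.003,0,0,0,255],[0,0,-0.004,0,0,0,255],[0,0,-0.004,0,0,0,255]]]' && python3 ok.py && python3 -m jog '[[[0,0,-0.001,0,0,0,255],[0,0,-0.002,0,0,0,255],[0,0,-0.003,0,0,0,255],[0,0,-0.004,0,0,0,255],[0,0,-0.004,0,0,0,255]]]'
```

```text
clock: 10.33
eef_pos: [0.5709, 0.2744, 0.159]
tool_rot: [0.709, 0.705, -0.0, -0.0]
ft_force: [-0.6, 0.0, -0.1]
grip_width: 0.0122
clock: 10.75
eef_pos: [0.5709, 0.2744, 0.1549]
tool_rot: [0.709, 0.705, -0.0, -0.0]
ft_force: [0.4, 1.1, -1.5]
grip_width: 0.0123
clock: 11.17
eef_pos: [0.5709, 0.2744, 0.151]
tool_rot: [0.709, 0.705, -0.0, -0.0]
ft_force: [0.1, 0.4, -0.7]
grip_width: 0.0124
clock: 11.58
eef_pos: [0.5709, 0.2744, 0.147]
tool_rot: [0.709, 0.705, -0.0, -0.0]
ft_force: [0.3, 1.0, -0.2]
grip_width: 0.0129
```

```bash
python3 -m jog '[[[0,0,-0.001,0,0,0,255],[0,0,-0.002,0,0,0,255],[0,0,-0.003,0,0,0,255],[0,0,-0.003,0,0,0,255]]]' && python3 ok.py && python3 -m jog '[[[0,0,-0.001,0,0,0,255],[0,0,-0.002,0,0,0,255],[0,0,-0.003,0,0,0,255],[0,0,-0.003,0,0,0,255]]]' && python3 ok.py && python3 -m jog '[[[0,0,-0.001,0,0,0,255],[0,0,-0.002,0,0,0,255],[0,0,-0.003,0,0,0,255],[0,0,-0.003,0,0,0,255]]]' && python3 ok.py && python3 -m jog '[[[0,0,-0.001,0,0,0,255],[0,0,-0.002,0,0,0,255],[0,0,-0.003,0,0,0,255],[0,0,-0.003,0,0,0,255]]]' && python3 ok.py && python3 -m jog '[[[0,0,-0.001,0,0,0,255],[0,0,-0.002,0,0,0,255],[0,0,-0.002,0,0,0,255]]]'
```

```text
clock: 11.92
eef_pos: [0.571, 0.2744, 0.144]
tool_rot: [0.709, 0.705, -0.0, -0.0]
ft_force: [1.2, -0.1, -1.3]
grip_width: 0.0127
clock: 12.25
eef_pos: [0.5709, 0.2744, 0.141]
tool_rot: [0.709, 0.705, -0.0, -0.0]
ft_force: [0.1, -1.0, -0.6]
grip_width: 0.0123
clock: 12.58
eef_pos: [0.5713, 0.2746, 0.139]
tool_rot: [0.709, 0.705, 0.0, 0.0]
ft_force: [0.1, -0.5, 2.6]
grip_width: 0.0128
clock: 12.92
eef_pos: [0.5718, 0.275, 0.1389]
tool_rot: [0.709, 0.705, 0.002, 0.001]
ft_force: [-3.0, -1.3, 14.3]
grip_width: 0.0125
```

```bash
python3 -m jog '[[[0,0,0.0015,0,0,0,255],[0,0,0.0025,0,0,0,255],[0,0,0.0025,0,0,0,255]]]' && python3 -m jog '[[[0,0,0,0,0,0,170],[0,0,0,0,0,0,140],[0,0,0,0,0,0,120],[0,0,0,0,0,0,120],[0,0,0,0,0,0,120]]]'; python3 - <<'E'
from h import *
for n in("scene","wrist"): cv2.imwrite(f"pics/{n}5.png",bot.camera(n))
a=cv2.imread("pics/wrist5.png");b=cv2.imread("pics/scene5.png")[150:260,340:460]
cv2.imwrite("pics/c5.png",np.hstack([cv2.resize(a,(480,300)),cv2.resize(b,(320,300))]))
E
```

```text
clock: 13.17
eef_pos: [0.5714, 0.2747, 0.139]
tool_rot: [0.709, 0.705, 0.001, 0.0]
ft_force: [-1.8, -0.5, 6.3]
grip_width: 0.0124
clock: 13.58
eef_pos: [0.5709, 0.2744, 0.1372]
tool_rot: [0.709, 0.705, -0.0, -0.0]
ft_force: [0.4, 0.1, -0.2]
grip_width: 0.045
```

View pics/c5.png

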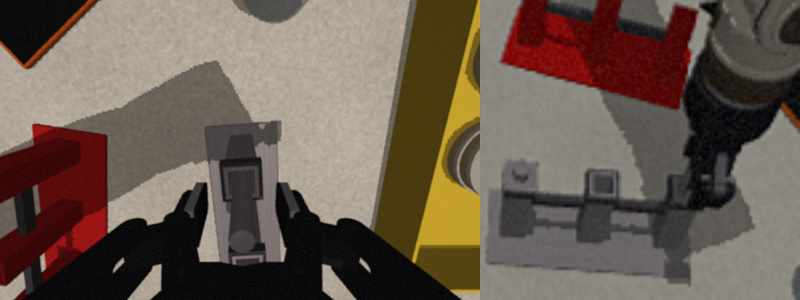

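```bash
python3 -m jog '[[[0,0,0.02,0,0,0,120],[0,0,0.05,0,0,0,120],[0,0,0.09,0,0,0,120],[0,0,0.13,0,0,0,120],[0,0,0.16,0,0,0,120],[0,0,0.16,0,0,0,120]]]' && python3 -m jog '[[[-0.065,-0.39,-0.02,0,0,-26.5,120],[-0.065,-0.39,-0.02,0,0,-26.5,120],[-0.065,-0.39,-0.02,0,0,-26.5,120],[-0.065,-0.39,-0.02,0,0,-26.5,120],[-0.065,-0.39,-0.02,0,0,-26.5,120],[-0.065,-0.39,-0.02,0,0,-26.5,120],[-0.065,-0.39,-0.02,0,0,-26.5,120],[-0.065,-0.39,-0.02,0,0,-26.5,120],[-0.065,-0.39,-0.02,0,0,-26.5,120],[-0.065,-0.39,-0.02,0,0,-26.5,120]]]' && python3 -m jog '[[[-0.024,-0.147,-0.012,31.3,-15.7,0,120],[-0.024,-0.147,-0.012,31.3,-15.7,0,120],[-0.024,-0.147,-0.012,31.3,-15.7,0,120],[-0.024,-0.147,-0.012,31.3,-15.7,0,120],[-0.024,-0.147,-0.012,31.3,-15.7,0,120],[-0.024,-0.147,-0.012,31.3,-15.7,0,120],[-0.024,-0.147,-0.012,31.3,-15.7,0,120]]]'; python3 - <<'E'
from h import *
m=bot.camera_model("wrist");im=bot.camera("wrist");o=bot.get_obs();cv2.imwrite("pics/w6.png",im)
M=R.from_quat(o["tool_rot"]).as_matrix();print(o["eef_pos"],M)
p=np.array([.4973,-.2322,.163]);print(np.array(p)-.038*np.array([-.257,-.513,.819])-o["eef_pos"],proj(m,p))
t=np.array([[.894,-.448,0],]); Rt=np.c_[np.cross([.894,-.448,0],[.257,.513,-.819]),[.894,-.448,0],[.257,.513,-.819]]
print(np.degrees((R.from_matrix(Rt)*R.from_matrix(M).inv()).as_rotvec()))
E
```

```text
clock: 14.18
eef_pos: [0.5735, 0.2756, 0.3064]
tool_rot: [0.709, 0.705, 0.007, 0.002]
ft_force: [0.4, 0.3, 0.5]
grip_width: 0.0453
clock: 15.02
eef_pos: [0.5047, -0.1195, 0.2774]
tool_rot: [0.853, 0.522, -0.001, 0.0]
ft_force: [-0.1, -0.1, 0.7]
grip_width: 0.0453
clock: 15.6
eef_pos: [0.481, -0.2641, 0.2638]
tool_rot: [0.814, 0.497, 0.255, -0.159]
ft_force: [0.3, 0.6, 0.9]
grip_width: 0.045
[ 0.4819 -0.2628  0.2652] [[ 0.3718  0.8921  0.2566]
 [ 0.7303 -0.4517  0.5124]
 [ 0.5731 -0.0031 -0.8195]]
[ 0.0252  0.0501 -0.1333] [322.7176 235.1852]
[-0.0363 -0.1785  0.2404]
```

```bash
python3 -m jog '[[[0.008,0.015,-0.04,0,0,0,120],[0.008,0.015,-0.0776,0,0,0,120],[0.012,0.024,-0.092,0,0,0,120],[0.016,0.032,-0.105,0,0,0,120],[0.021,0.041,-0.119,0,0,0,120],[0.025,0.050,-0.133,0,0,0,120],[0.025,0.050,-0.133,0,0,0,120]]]' && python3 -m jog '[[[0,0,0,0,0,0,255],[0,0,0,0,0,0,255],[0,0,0,0,0,0,255],[0,0,0,0,0,0,255],[0,0,0,0,0,0,255],[0,0,0,0,0,0,255],[0,0,0,0,0,0,255]]]'
```

```text
clock: 16.23
eef_pos: [0.5072, -0.2079, 0.1318]
tool_rot: [0.811, 0.502, 0.254, -0.16]
ft_force: [-0.1, 0.7, -0.3]
grip_width: 0.0452
clock: 16.82
eef_pos: [0.508, -0.2127, 0.1345]
tool_rot: [0.812, 0.499, 0.257, -0.158]
ft_force: [1.0, 3.0, 6.0]
grip_width: 0.0123
```

```bash
python3 -m jog '[[[-0.005,-0.010,0.016,0,0,0,255],[-0.010,-0.020,0.032,0,0,0,255],[-0.02,-0.04,0.064,0,0,0,255],[-0.03,-0.06,0.1,0,0,0,255],[-0.03,-0.06,0.14,0,0,0,255],[-0.03,-0.06,0.165,0,0,0,255],[-0.03,-0.06,0.165,0,0,0,255]]]' && python3 -m jog '[[[0,0,0,-31.3,15.5,0,255],[0,0,0,-31.3,15.5,0,255],[0,0,0,-31.3,15.5,0,255],[0,0,0,-31.3,15.5,0,255],[0,0,0,-31.3,15.5,0,255],[0,0,0,-31.3,15.5,0,255]]]' && python3 -m jog '[[[0.08,0.38,0,0,0,26.5,255],[0.08,0.38,0,0,0,26.5,255],[0.08,0.38,0,0,0,26.5,255],[0.08,0.38,0,0,0,26.5,255],[0.08,0.38,0,0,0,26.5,255],[0.08,0.38,0,0,0,26.5,255],[0.08,0.38,0,0,0,26.5,255],[0.08,0.38,0,0,0,26.5,255],[0.08,0.38,0,0,0,26.5,255],[0.08,0.38,0,0,0,26.5,255]]]'; python3 - <<'E'
from h import *
o=bot.get_obs();M=R.from_quat(o["tool_rot"]).as_matrix();print(o["eef_pos"],M);print(np.array([.5745,.1945,.250])-o["eef_pos"])
E
```

```text
clock: 17.4
eef_pos: [0.4781, -0.2753, 0.3041]
tool_rot: [0.813, 0.5, 0.257, -0.153]
ft_force: [0.5, -0.1, -0.2]
grip_width: 0.0127
clock: 17.9
eef_pos: [0.4784, -0.2699, 0.2982]
tool_rot: [0.85, 0.526, 0.001, 0.002]
ft_force: [0.4, 0.0, -0.5]
grip_width: 0.0125
clock: 18.73
eef_pos: [0.5575, 0.1118, 0.2962]
tool_rot: [0.707, 0.707, 0.002, -0.001]
ft_force: [-0.4, -0.6, -0.1]
grip_width: 0.0128
[0.5575 0.1118 0.2962] [[ 0.0007  1.      0.0011]
 [ 1.     -0.0007  0.0042]
 [ 0.0042  0.0011 -1.    ]]
[ 0.017   0.0827 -0.0462]
```

```bash
python3 -m jog '[[[0.0165,0.02,0,0,0,0,255],[0.0165,0.02,0,0,0,0,255],[0.0165,0.02,0,0,0,0,255]]]'; python3 - <<'E'
from h import *
o=bot.get_obs();print(o["eef_pos"])
W=bot.camera_model("wrist");np.savez("pics/m7.npz",T=W["T"])
a=bot.camera("wrist");cv2.imwrite("pics/wrist7.png",a)
print(proj(W,[.5745,.1945,.11]),proj(W,o["eef_pos"]-[0,-.003,.122]))
cv2.imwrite("pics/c7.png",cv2.resize(a[60:260,270:370],(300,600),interpolation=2))
E
```

```text
clock: 18.98
eef_pos: [0.5738, 0.1273, 0.2961]
tool_rot: [0.709, 0.706, 0.0, -0.0]
ft_force: [-0.3, -0.4, -0.4]
grip_width: 0.0125
[0.5738 0.1273 0.2961]
[321.9396 112.6047] [321.5028 192.2767]
```

View pics/c7.png

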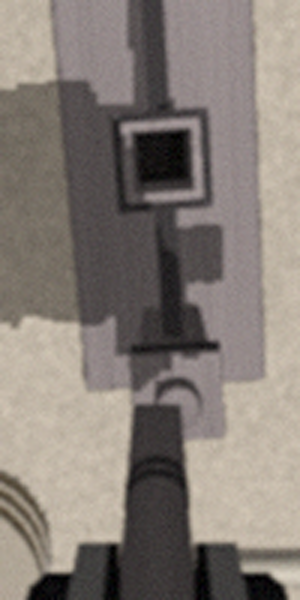

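```bash
python3 -m jog '[[[0.0017,0.035,0,0,0,0,255],[0.0017,0.067,0,0,0,0,255],[0.0017,0.067,-0.02,0,0,0,255],[0.0017,0.067,-0.04,0,0,0,255],[0.0017,0.067,-0.046,0,0,0,255],[0.0017,0.067,-0.046,0,0,0,255],[0.0017,0.067,-0.046,0,0,0,255]]]'; python3 - <<'E'
from h import *
print(bot.get_obs()["eef_pos"])
E
```

```text
clock: 19.62
eef_pos: [0.5752, 0.193, 0.2522]
tool_rot: [0.71, 0.705, 0.001, 0.0]
ft_force: [0.3, 0.3, -0.2]
grip_width: 0.0123
[0.5752 0.193  0.2522]
```

```bash
python3 -m jog '[[[0.0004,0.002,0,0,0,0,255],[0.0004,0.002,-0.005,0,0,0,255],[0.0004,0.002,-0.01,0,0,0,255],[0.0004,0.002,-0.014,0,0,0,255],[0.0004,0.002,-0.018,0,0,0,255],[0.0004,0.002,-0.022,0,0,0,255],[0.0004,0.002,-0.026,0,0,0,255],[0.0004,0.002,-0.03,0,0,0,255],[0.0004,0.002,-0.034,0,0,0,255]]]' && python3 ok.py && python3 -m jog '[[[0,0,-0.004,0,0,0,255],[0,0,-0.008,0,0,0,255],[0,0,-0.012,0,0,0,255],[0,0,-0.016,0,0,0,255],[0,0,-0.02,0,0,0,255],[0,0,-0.024,0,0,0,255],[0,0,-0.024,0,0,0,255]]]' && python3 ok.py && python3 -m jog '[[[0,0,-0.002,0,0,0,255],[0,0,-0.004,0,0,0,255],[0,0,-0.006,0,0,0,255],[0,0,-0.008,0,0,0,255],[0,0,-0.008,0,0,0,255]]]'
```

```text
clock: 20.37
eef_pos: [0.5756, 0.1965, 0.2173]
tool_rot: [0.709, 0.705, 0.001, 0.0]
ft_force: [0.4, -0.0, -1.0]
grip_width: 0.0128
clock: 20.95
eef_pos: [0.5751, 0.1963, 0.1926]
tool_rot: [0.709, 0.705, 0.001, 0.0]
ft_force: [-0.5, 0.5, -1.1]
grip_width: 0.0125
clock: 21.37
eef_pos: [0.5755, 0.1964, 0.1853]
tool_rot: [0.709, 0.705, 0.001, 0.0]
ft_force: [0.1, 0.1, -0.7]
grip_width: 0.0123
```

```bash
python3 -m jog '[[[0,-0.001,0,0,0,0,255],[0,-0.001,-0.001,0,0,0,255],[0,-0.001,-0.002,0,0,0,255],[0,-0.001,-0.003,0,0,0,255],[0,-0.001,-0.003,0,0,0,255]]]' && python3 ok.py && python3 -m jog '[[[0,0,-0.001,0,0,0,255],[0,0,-0.002,0,0,0,255],[0,0,-0.003,0,0,0,255],[0,0,-0.003,0,0,0,255]]]' && python3 ok.py && python3 -m jog '[[[0,0,-0.001,0,0,0,255],[0,0,-0.002,0,0,0,255],[0,0,-0.003,0,0,0,255],[0,0,-0.003,0,0,0,255]]]' && python3 ok.py && python3 -m jog '[[[0,0,-0.001,0,0,0,255],[0,0,-0.002,0,0,0,255],[0,0,-0.003,0,0,0,255],[0,0,-0.003,0,0,0,255]]]' && python3 ok.py && python3 -m jog '[[[0,0,-0.001,0,0,0,255],[0,0,-0.002,0,0,0,255],[0,0,-0.003,0,0,0,255],[0,0,-0.003,0,0,0,255]]]'
```

```text
clock: 21.78
eef_pos: [0.5755, 0.1955, 0.1825]
tool_rot: [0.709, 0.705, 0.001, 0.0]
ft_force: [-0.8, 0.1, -1.0]
grip_width: 0.0126
clock: 22.12
eef_pos: [0.5755, 0.1954, 0.1795]
tool_rot: [0.709, 0.705, 0.001, 0.0]
ft_force: [0.5, -0.5, 0.0]
grip_width: 0.0125
clock: 22.45
eef_pos: [0.5755, 0.1954, 0.1765]
tool_rot: [0.709, 0.705, 0.001, 0.0]
ft_force: [0.1, -0.2, -0.6]
grip_width: 0.0122
clock: 22.78
eef_pos: [0.5755, 0.1954, 0.1735]
tool_rot: [0.709, 0.705, 0.001, 0.0]
ft_force: [-1.2, 0.3, -0.8]
grip_width: 0.0123
clock: 23.12
eef_pos: [0.5755, 0.1954, 0.1705]
tool_rot: [0.709, 0.705, 0.001, 0.0]
ft_force: [0.3, -0.0, -0.8]
grip_width: 0.0123
```

```bash
python3 -m jog '[[[0,0,-0.001,0,0,0,255],[0,0,-0.002,0,0,0,255],[0,0,-0.003,0,0,0,255],[0,0,-0.003,0,0,0,255]]]' && python3 ok.py && python3 -m jog '[[[0,0,-0.001,0,0,0,255],[0,0,-0.002,0,0,0,255],[0,0,-0.003,0,0,0,255],[0,0,-0.003,0,0,0,255]]]' && python3 ok.py && python3 -m jog '[[[0,0,-0.001,0,0,0,255],[0,0,-0.002,0,0,0,255],[0,0,-0.003,0,0,0,255],[0,0,-0.003,0,0,0,255]]]' && python3 ok.py && python3 -m jog '[[[0,0,-0.001,0,0,0,255],[0,0,-0.002,0,0,0,255],[0,0,-0.003,0,0,0,255],[0,0,-0.003,0,0,0,255]]]' && python3 ok.py && python3 -m jog '[[[0,0,-0.001,0,0,0,255],[0,0,-0.002,0,0,0,255],[0,0,-0.003,0,0,0,255],[0,0,-0.003,0,0,0,255]]]' && python3 ok.py && python3 -m jog '[[[0,0,-0.001,0,0,0,255],[0,0,-0.002,0,0,0,255],[0,0,-0.003,0,0,0,255],[0,0,-0.003,0,0,0,255]]]' && python3 ok.py && python3 -m jog '[[[0,0,-0.001,0,0,0,255],[0,0,-0.002,0,0,0,255],[0,0,-0.003,0,0,0,255],[0,0,-0.003,0,0,0,255]]]'
```

```text
clock: 23.45
eef_pos: [0.5758, 0.1955, 0.1679]
tool_rot: [0.709, 0.705, 0.002, 0.001]
ft_force: [0.7, 0.1, 0.2]
grip_width: 0.0125
clock: 23.78
eef_pos: [0.5763, 0.1958, 0.1678]
tool_rot: [0.709, 0.705, 0.003, 0.001]
ft_force: [-3.7, -0.5, 11.8]
grip_width: 0.0125
```

```bash
python3 -m jog '[[[0,0,0.0015,0,0,0,255],[0,0,0.0025,0,0,0,255],[0,0,0.0025,0,0,0,255]]]' && python3 -m jog '[[[0,0,0,0,0,0,200],[0,0,0,0,0,0,180],[0,0,0,0,0,0,150],[0,0,0,0,0,0,120],[0,0,0,0,0,0,120],[0,0,0,0,0,0,120]]]' && python3 -m jog '[[[0,0,0.02,0,0,0,120],[0,0,0.05,0,0,0,120],[0,0,0.09,0,0,0,120],[0,0,0.12,0,0,0,120],[-0.05,-0.04,0.13,0,0,0,120],[-0.09,-0.08,0.13,0,0,0,120],[-0.13,-0.12,0.13,0,0,0,120],[-0.16,-0.15,0.13,0,0,0,120],[-0.16,-0.15,0.13,0,0,0,120]]]'; python3 - <<'E'
from h import *
a=bot.camera("wrist");s=bot.camera("scene");t=bot.camera("top");cv2.imwrite("pics/s8.png",s);cv2.imwrite("pics/t8.png",t)
S,T=bot.camera_model("scene"),bot.camera_model("top")
for p in([.571,.2744,.177],[.5758,.195,.206]):print(proj(S,p),proj(T,p))
r=lambda im,x,y,w,h:cv2.resize(im[y:y+h,x:x+w],(400,300),interpolation=2)
cv2.imwrite("pics/c8.png",np.vstack([np.hstack([r(s,335,165,100,75),r(a,0,0,640,400)]),np.hstack([r(t,220,150,80,60),r(t,335,165,100,75)])]))
E
```

```text
clock: 24.03
eef_pos: [0.5759, 0.1956, 0.1679]
tool_rot: [0.709, 0.705, 0.002, 0.001]
ft_force: [-1.3, -0.3, 5.9]
grip_width: 0.0126
clock: 24.53
eef_pos: [0.5756, 0.1954, 0.167]
tool_rot: [0.709, 0.705, 0.001, 0.0]
ft_force: [-0.3, -1.1, -0.1]
grip_width: 0.0454
clock: 25.28
eef_pos: [0.4225, 0.0527, 0.2971]
tool_rot: [0.709, 0.706, 0.002, 0.001]
ft_force: [0.1, -1.3, 0.0]
grip_width: 0.045
[423.3221 207.2102] [233.4082 181.491 ]
[392.1242 198.7731] [258.4015 178.8836]
```

View pics/c8.png

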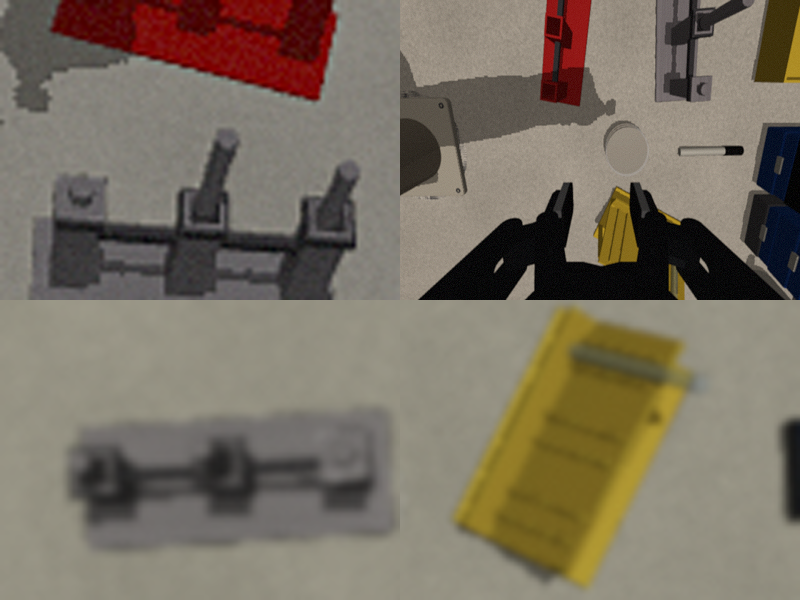

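The picture shows both spatulas upright in the open wells: handle ends at scene (392,199), against (392.1,198.8) predicted, and (421.8,206.8), against (423.3,207.2). The rod is still in its groove, and the dishes and marker are where they were.

```bash
python3 -c "
from workcell import bot
print(bot.get_obs()['clock']);print(bot.job_done())"
```

```text
25.4333
the job is handed in; nothing more can be done
None
```

Both spatulas are standing upright, blade down, in the two open wells (the middle one and the +y one). I handed the job in at 25.4 s of the 67 s allowed; no verdict was reported.

- **Lowering:** I let each spatula down in 1 mm steps once the handle was in the well, until the floor pushed back. The last wrist readings were about 14 N in the +y well and 12 N in the middle well. I eased that to about 6 N before opening the fingers. The blade ends should sit about 17 mm and 46 mm above the bench, judging from the tool height at contact.
- **Last picture:** The middle handle end appeared where predicted, within a pixel. The +y one was about 1.5 px off, a slight lean of a few millimetres at the top and well under the limit.
- **Surroundings:** The glass rod is still in its groove, and the dishes, marker and stands looked undisturbed. I did not re-measure the other bystanders. The gripper was clear of everything.
- **One disagreement:** Before the first insertion, the wrist and scene cameras differed by a few millimetres on where the blade end was. I assumed the spatula hung straight in the grip, and both went in with no noticeable sideways force until the floor.

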